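# Set the pump's dose wheel to four

### The arm

A 6-joint arm with a two-finger parallel gripper is mounted at the origin on the work surface. World frame = base frame: x ahead of the robot, y to its left, z up, the work surface at z = 0. Lengths are in m, angles in degrees, forces in N, time in s.
With the tool pointing down it reaches from about 0.25 to 0.725 m from the base axis. Payload 9.7 kg.
Tool frame: the origin (TCP) lies midway between the tips of the shut fingers; the grasp point (between the pads) lies 19 mm behind it; z points along the fingers, y is the line along which they close (so a half turn about z gives the same grasp; the last joint's range is limited). The gripper opens to 85 mm and grips with 20 to 120 N. Pads are 22 mm wide; open, the fingers measure 114 mm over their backs; the gripper's body (76 mm by 85 mm) begins 54 mm behind the grasp point. The pads swing forward as they close: fully open they stand 13 mm farther back than shut.
Start: joints at [-72.823, 4.979, 10.078, 95.1, 0, 90], TCP at [0.162, -0.525, 0.231] pointing down, gripper open.
Joint ranges: [-179.16, 179.16], [-48.56, 103.87], [-65.8, 70.77], [-126.05, 130.52], [-82.76, 87.17], [-180, 180]. Speed limits (degrees/s): [127.2, 127.2, 147.25, 180, 180, 180].

### API

Orientations are given as [roll, pitch, yaw] about the fixed x, y, z axes, in that order (R = Rz(yaw) Ry(pitch) Rx(roll)).
In Python, from workcell import bot gives the robot as it stands. The module is installed in compiled form; this text tells all that it offers.
- The arm moves only by the tool send_rows, never from a script. Its argument "moves" is one flat list of numbers, 7 for each row, row after row: the shift along the world's x, y, z normalised to -1 to 1, where 1 is 0.025 m, then the turn, a rotation vector about the world's x, y, z normalised to -1 to 1, where 1 is 0.15 rad, then the closure, from -1 (fully open) to 1 (shut), so that 0 is half open. A call has 1 to 8 rows; each row shifts and turns the commanded pose from where the row before left it; what a row does not reach is not made up. A row lasts 1/8 s, in which the tool goes at most 62.5 mm and 10.7 degrees, less where a joint would pass 70% of its speed; a pose out of reach is approached as far as the arm can. A call with a number of a shift or a turn outside -1 to 1 is refused whole. A call with a gripper value outside its range is refused whole. The fingers move at their own pace and stop on an object; "squeeze" is the grip in N (left out, the last holds). Time passes only in rows, so rows that do not move let the fingers close. It gives the time, the measured TCP pose, the force, the opening and the grip force at its end, in the units of the state.
- bot.get_obs(): the state, without advancing time (a new reading comes with each control period).
- bot.camera(name): name is "scene" or "top" or "wrist"; returns a dict with "color" (420x560x3 uint8, red, green, blue), "camera_matrix" (3x3 intrinsics, pixels), "D" ([k1, k2, p1, p2, k3] as OpenCV has them; the pictures are not rectified), "R" (3x3) and "t" (3): a world point X has camera coordinates R X + t. Camera axes: x right, y down, z forward; pixel columns grow to the right and rows downward; lengths in m; the calibration is good to about 2 mm. A picture is of the moment at which its call begins. There is no depth.
- bot.job_done(): hands the job in; it is judged then, once.
Trained networks look in the newest picture that a camera, given by its name, has taken for a name from the list of things; names that differ only in an ending like _2 or _b are one class to them, and where a whole thing is asked for, a point or a joint stands for the part that bears it (a point fixed in the world has none). Each returns a list of dicts, best first, with "p" (0 to 1); they miss things now and then, are a little off and sometimes report something else, mostly with a low value. They report only what shows in the picture. A call takes as long as a camera call.
- bot.boxes_of(camera, query): "extent" ([left, top, right, bottom] in pixels, round what is visible of it).
- bot.trace(camera, query): "region" (420x560 bool, what is visible of it) and "extent" ([left, top, right, bottom] in pixels, round what is visible of it).
- bot.landmark_of(camera, query): "pixel" ([column, row] in pixels: a listed point, or the origin of a listed thing).
The state is a dict: "time": time; "q": joint angles; "qd": joint speeds; "joint_efforts": joint torques, N m; "ee_pos": TCP position; "tcp_rot": TCP orientation; "wrist_force": force on the tool from outside, world axes, zero at the start; "torque": the same for the moment, N m; "opening": finger opening in m; "grasp_force": force on a finger pad.
Only numpy, scipy, OpenCV 4.12 (cv2) and the standard library are available. Lean on these libraries where they do the work, as an engineer would, in place of code of your own. Each camera call takes 0.05 s, during which the arm holds its last target. There are 200 camera calls.

### The job

On the small pump unit, the one with the round three-screw pump head on its far end, roll the number wheel with a fingertip until the face with four dots lies squarely on top. Leave the wheel of the twin unit with the two round gauges as it is set.

Things in the scene. Friction and masses are not known exactly. Their poses are not given: they have to be found in the camera images.
- pump_wheel (a joint): Pump unit's number wheel, level axle. Rolling its top away from the robot (+x) adds; one step is pi/3: 0 = one dot on top, pi/3 two, 2pi/3 three, pi four (wanted), 4pi/3 five, 5pi/3 six; stops at 0 and 5pi/3. Starts at 0.9 to 2.2, often between numbers. No clicks: stiff (0.1 N m, 2 to 3 N at a lug), stays where left. At value q lugs stand at q + pi/6 + k pi/3 from the top, towards +x.
- pump_axle (a point): Fixed point on the pump wheel's axle, mid lug width, 60 mm above the bench. x level, away from the robot (yaw to 0.35); y along the axle, left; z up. Grey hub of radius 22 mm with six flat radial lugs 6 mm thick, 36 wide (y), tips at radius 46; at y -36 a black hexagonal drum 30 wide, 60 over corners, white dots on its flats. A shut fingertip 33 mm over the axle clears hub and drum.
- pump_unit: Fixed white box 160 mm (x) by 110 (y, from -67 to +43), flat top 64 mm above the bench; the wheel stands half out of it. Origin on the bench under point pump_axle, same axes. On its far (+x) end a low round blue pump head 66 mm across, 34 deep, with three white screws. The twin unit has instead two round gauges on top; the two may stand left or right.
- gauge_lug (a point): Point at the tip of one lug of the twin unit's wheel, mid lug width, 46 mm from its axle; turns with that wheel, y along its axle; may be hidden inside the box, as the wheel may be set anywhere. The twin is an equal box and wheel with two round gauges 54 mm across on its far edge (top 139 mm above the bench). This wheel must stay as it is.

How it is judged:
By the outcome, as a careful person would: the job done as asked, in the order asked, and still so for the second after the job is handed in, with the robot touching nothing.
It also fails if it takes over 40 s, if anything falls off the work surface, if the arm or the gripper's body presses on something with over 40 N, if the wrist force passes 120 N, or if a joint passes its speed limit or range.

## Working session

There is one attempt and no reset: what is moved stays moved. The work goes in short steps, Python scripts to look and compute and a tool call to move; the robot and the scene stay as the last step left them, time stands still between calls to the robot, and variables do not carry over. Pictures are saved under pics/ and viewed, at most 10 in all, crops included, and the job is handed in when it is done.

Besides the shell and the picture viewer there is one more tool, called after ">>>" by a JSON object that holds its "fn" and its "kwargs", one argument or row to a line. send_rows: Moves the arm, as the interface text tells. Its arguments: {"type":"object","properties":{"moves":{"type":"array"},"squeeze":{"type":"number"}},"required":["moves"]}

```bash
mkdir -p pics; cat > h.py <<'E'
from workcell import bot
import cv2, numpy as np
def ray(c,px):
    u=cv2.undistortPoints(np.array([[px]],float),c["camera_matrix"],c["D"])[0,0]
    return -c["R"].T@c["t"], c["R"].T@np.array([u[0],u[1],1])
def at_z(c,px,z):
    o,d=ray(c,px); return o+d*(z-o[2])/d[2]
def proj(c,X):
    return cv2.projectPoints(np.array(X,float).reshape(-1,1,3),cv2.Rodrigues(c["R"])[0],c["t"],c["camera_matrix"],c["D"])[0][:,0]
def save(c,n,box=None,s=1):
    im=c["color"][:,:,::-1]
    if box: im=im[box[1]:box[3],box[0]:box[2]]
    cv2.imwrite("pics/"+n,cv2.resize(im,None,fx=s,fy=s,interpolation=cv2.INTER_CUBIC))
E
python3 - <<'E'
from h import *
for n in("top","scene"):
    c=bot.camera(n); save(c,n+"1.png",s=1.4)
    print(n,"cam",-c["R"].T@c["t"])
    for q in("pump_axle","pump_unit","gauge_lug"):
        for r in bot.landmark_of(n,q)[:2]: print(q,round(r["p"],2),r["pixel"],at_z(c,r["pixel"],0 if q=="pump_unit" else .06).round(4))
E
```

```text
top cam [ 0.38102219 -0.0136739   0.74020529]
pump_axle 0.69 [382.2, 254.0] [ 0.4838 -0.183   0.06  ]
pump_unit 0.64 [372.3, 256.0] [ 0.4858 -0.18    0.    ]
scene cam [ 1.0828094  -0.01061609  0.87798006]
pump_axle 0.97 [187.3, 193.3] [ 0.483  -0.1844  0.06  ]
pump_axle 0.33 [193.5, 212.2] [ 0.5264 -0.1693  0.06  ]
pump_unit 0.68 [192.0, 210.5] [ 0.4815 -0.1843  0.    ]
gauge_lug 0.28 [189.7, 193.2] [ 0.4829 -0.1798  0.06  ]
```

View pics/top1.png

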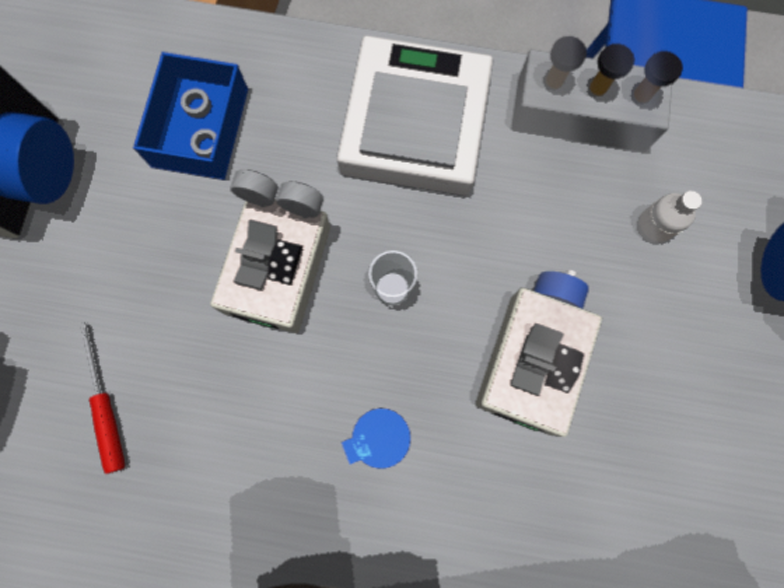

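View pics/scene1.png

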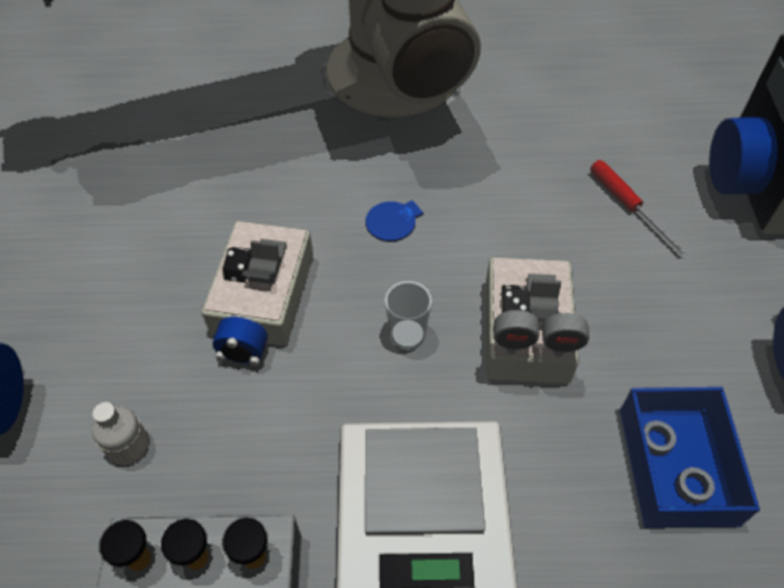

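The pump unit is at the right in the top view, its axle near (382,254) in native pixels. The twin is at the left and the gap between them is clear. Next I get the yaw from the box corners and the wrist camera geometry.

```bash
python3 - <<'E'
from h import *
c=bot.camera("top")
P=[at_z(c,np.array(p)/1.4,.064) for p in((480,403),(567,435),(601,317),(519,289))]
nl,nr,fr,fl=P
for p in P: print(p.round(4))
print("lens",*[np.linalg.norm(a-b).round(3) for a,b in((nl,nr),(nr,fr),(fr,fl),(fl,nl))])
ex=(fl+fr-nl-nr)[:2]; yaw=np.arctan2(ex[1],ex[0]); ey=(nl+fl-nr-fr)[:2]; print("yaw",yaw,np.arctan2(-ey[0],ey[1]))
m=sum(P)/4; yv=np.array([-np.sin(yaw),np.cos(yaw)]); print("axle from box",m[:2]+.012*yv)
w=bot.camera("wrist"); o=bot.get_obs(); print(o["ee_pos"],o["tcp_rot"],"wrist cam",-w["R"].T@w["t"],w["R"][2],w["camera_matrix"][0,0])
E
```

```text
[ 0.4145 -0.1232  0.064 ]
[ 0.3956 -0.2309  0.064 ]
[ 0.5457 -0.2575  0.064 ]
[ 0.5633 -0.152   0.064 ]
lens 0.109 0.152 0.107 0.152
yaw -0.1832474062510045 -0.16942059383568328
axle from box [ 0.48193627 -0.1790898 ]
[ 0.16244387 -0.52544826  0.23127366] [-1.79997750e+02 -1.40175757e-03  1.71800091e+01] wrist cam [ 0.22650534 -0.50438639  0.37340098] [-0.25421046 -0.0782045  -0.9639819 ] 323.2226647984505
```

>>> {"fn": "send_rows", "kwargs": {
  "moves": [0.652,0.8875,-0.0775,0,0,-0.198,1,0.652,0.8875,-0.0775,0,0,-0.198,1,0.652,0.8875,-0.0775,0,0,-0.198,1,0.652,0.8875,-0.0775,0,0,-0.198,1,0.652,0.8875,-0.0775,0,0,-0.198,1,0.652,0.8875,-0.0775,0,0,-0.198,1,0.652,0.8875,-0.0775,0,0,-0.198,1,0.652,0.8875,-0.0775,0,0,-0.198,1],
  "squeeze": 60
}}

```text
time: 1.5
ee_pos: [0.2933, -0.3472, 0.2158]
tcp_rot: [180.0, -0.0, 3.5]
wrist_force: [-0.7, 0.4, -0.6]
opening: 0.0002
grasp_force: 0.0
```

>>> {"fn": "send_rows", "kwargs": {
  "moves": [0.652,0.8875,-0.0775,0,0,-0.198,1,0.652,0.8875,-0.0775,0,0,-0.198,1,0.652,0.8875,-0.0775,0,0,-0.198,1,0.652,0.8875,-0.0775,0,0,-0.198,1,0.652,0.8875,-0.0775,0,0,-0.198,1,0.652,0.8875,-0.0775,0,0,-0.198,1,0.652,0.8875,-0.0775,0,0,-0.198,1,0.652,0.8875,-0.0775,0,0,-0.198,1]
}}

```text
time: 2.5
ee_pos: [0.4237, -0.1697, 0.2003]
tcp_rot: [180.0, -0.0, -10.1]
wrist_force: [-0.0, 0.6, -1.3]
opening: 0.0001
grasp_force: 0.0
```

```bash
cat >> h.py <<'E'
def frame(ax,yaw):
    c,s=np.cos(yaw),np.sin(yaw); R=np.array([[c,-s,0],[s,c,0],[0,0,1]])
    return lambda P: np.array(P)@R.T+np.r_[ax,.06]
def lugs(q):  # visible lugs' outer tip edges (ends at y=+-18)
    L=[]
    for k in range(6):
        a=q+np.pi/6+k*np.pi/3
        if np.cos(a)>.1:
            for s in(-3e-3,3e-3):
                L.append([[.046*np.sin(a)+s*np.cos(a),y,.046*np.cos(a)-s*np.sin(a)] for y in(-.018,.018)])
    return L
def overlay(c,n,ax,yaw,q,box,s):
    F=frame(ax,yaw); im=c["color"][:,:,::-1].copy()[box[1]:box[3],box[0]:box[2]]
    im=cv2.resize(im,None,fx=s,fy=s,interpolation=cv2.INTER_CUBIC)
    pt=lambda P:[tuple(int(v) for v in (p-np.array(box[:2]))*s) for p in proj(c,F(P))]
    for e in lugs(q): cv2.line(im,*pt(e),(0,255,0),1)
    cv2.polylines(im,[np.array(pt([[-.08,-.067,.004],[.08,-.067,.004],[.08,.043,.004],[-.08,.043,.004]]))],True,(0,0,255),1)
    cv2.imwrite("pics/"+n,im)
E
python3 - <<'E'
from h import *
w=bot.camera("wrist"); save(w,"w1.png",s=1.4)
o=bot.get_obs(); print(o["time"],o["ee_pos"],o["tcp_rot"],o["opening"])
for r in bot.landmark_of("wrist","pump_axle")[:2]: print(r["p"],r["pixel"],at_z(w,r["pixel"],.06))
E
```

```text
2.55 [ 0.42494361 -0.1679118   0.1999414 ] [-1.79935494e+02 -2.43718707e-02 -1.01308251e+01] 0.00016832840014417848
0.95 [282.0, 133.3] [ 0.48144129 -0.18029829  0.06      ]
```

View pics/w1.png

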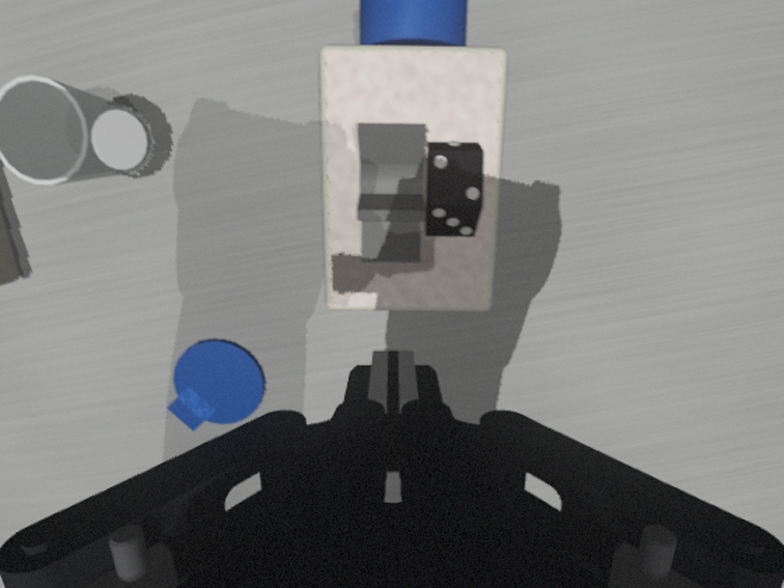

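The wrist view shows the pump wheel squarely: lug near the top at about (393,205) in the enlarged picture, two-dot face above and three-dot face below. I overlay the model to get q.

```bash
python3 - <<'E'
from h import *
w=bot.camera("wrist"); ax=np.array([.482,-.1802]); yaw=-.177
P=[at_z(w,np.array(p)/1.4,.064) for p in((328,309),(492,309),(506,49),(321,48))]
nl,nr,fr,fl=P
ex=(fl+fr-nl-nr)[:2]; ey=(nl+fl-nr-fr)[:2]; print("yaw",np.arctan2(ex[1],ex[0]),np.arctan2(-ey[0],ey[1]))
y2=np.arctan2(-ey[0],ey[1]); print((sum(P)/4)[:2]+.012*np.array([-np.sin(yaw),np.cos(yaw)]))
F=frame(ax,yaw)
for q in np.arange(.9,2.21,.1):
    print(round(q,2),[[(proj(w,F(e)).mean(0)*1.4).round(0)[1]] for e in lugs(q)])
overlay(w,"o1.png",ax,yaw,1.35,[200,20,380,240],3)
E
```

```text
yaw -0.17822666930750952 -0.17558261283502677
[ 0.48228813 -0.17758095]
0.9 [[np.float64(105.0)], [np.float64(105.0)], [np.float64(245.0)], [np.float64(238.0)], [np.float64(160.0)], [np.float64(149.0)]]
1.0 [[np.float64(240.0)], [np.float64(231.0)], [np.float64(151.0)], [np.float64(141.0)]]
1.1 [[np.float64(233.0)], [np.float64(224.0)], [np.float64(143.0)], [np.float64(133.0)]]
1.2 [[np.float64(262.0)], [np.float64(262.0)], [np.float64(226.0)], [np.float64(216.0)], [np.float64(136.0)], [np.float64(127.0)]]
1.3 [[np.float64(262.0)], [np.float64(261.0)], [np.float64(218.0)], [np.float64(207.0)], [np.float64(129.0)], [np.float64(121.0)]]
1.4 [[np.float64(262.0)], [np.float64(260.0)], [np.float64(210.0)], [np.float64(198.0)], [np.float64(123.0)], [np.float64(116.0)]]
1.5 [[np.float64(261.0)], [np.float64(258.0)], [np.float64(201.0)], [np.float64(189.0)], [np.float64(117.0)], [np.float64(112.0)]]
1.6 [[np.float64(259.0)], [np.float64(255.0)], [np.float64(192.0)], [np.float64(180.0)], [np.float64(113.0)], [np.float64(109.0)]]
1.7 [[np.float64(256.0)], [np.float64(251.0)], [np.float64(183.0)], [np.float64(171.0)], [np.float64(110.0)], [np.float64(107.0)]]
1.8 [[np.float64(252.0)], [np.float64(246.0)], [np.float64(174.0)], [np.float64(162.0)], [np.float64(107.0)], [np.float64(105.0)]]
1.9 [[np.float64(248.0)], [np.float64(241.0)], [np.float64(164.0)], [np.float64(153.0)], [np.float64(106.0)], [np.float64(105.0)]]
2.0 [[np.float64(242.0)], [np.float64(234.0)], [np.float64(156.0)], [np.float64(145.0)]]
2.1 [[np.float64(236.0)], [np.float64(227.0)], [np.float64(147.0)], [np.float64(137.0)]]
2.2 [[np.float64(261.0)], [np.float64(262.0)], [np.float64(230.0)], [np.float64(220.0)], [np.float64(139.0)], [np.float64(130.0)]]
```

View pics/o1.png

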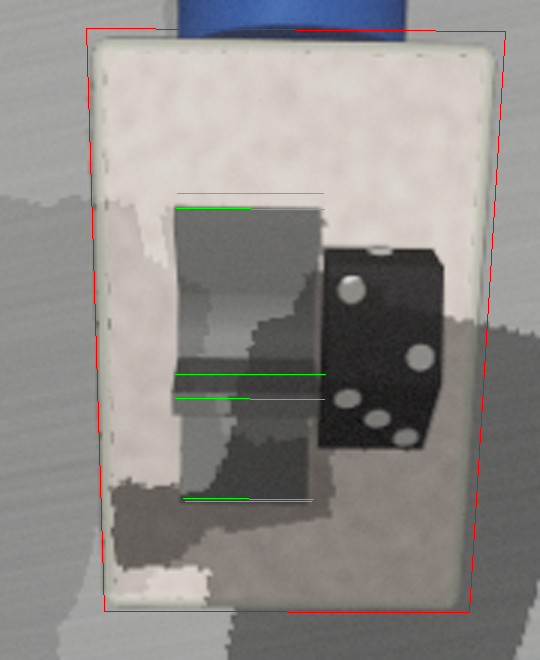

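q ≈ 1.25 (lug tips at overlay rows 390–415 and 207), so about +108° is needed. I'll do two strokes: set the shut fingertip down behind the lug at -18° first.

>>> {"fn": "send_rows", "kwargs": {
  "moves": [0.17,-0.02,-0.85,0,0,0,1,0.17,-0.02,-0.85,0,0,0,1,0.17,-0.02,-0.85,0,0,0,1,0.17,-0.02,-0.85,0,0,0,1,0.17,-0.02,-0.85,0,0,0,1,0,0,0,0,0,0,1]
}}

```text
time: 3.4
ee_pos: [0.4433, -0.1733, 0.0928]
tcp_rot: [-180.0, 0.1, -10.1]
wrist_force: [-1.1, -0.3, -0.0]
opening: 0.0001
grasp_force: 0.0
```

```bash
python3 - <<'E'
from h import *
P=[]
for i in range(4):
    w=bot.camera("wrist"); o=bot.get_obs(); P.append(o["ee_pos"])
print(np.array(P).round(4),o["tcp_rot"],o["wrist_force"],o["time"])
d=np.mean(P,0)-[.482,-.180,.06]; a=-.177; print("unit frame",d[0]*np.cos(a)+d[1]*np.sin(a),-d[0]*np.sin(a)+d[1]*np.cos(a),d[2])
save(w,"w2.png",s=1.4)
E
```

```text
[[ 0.4438 -0.1734  0.094 ]
 [ 0.4443 -0.1734  0.0948]
 [ 0.4445 -0.1734  0.0951]
 [ 0.4447 -0.1734  0.0952]] [ 1.79980617e+02 -8.22599848e-02 -1.00668423e+01] [ 0.65935813 -0.4548596   0.25403591] 3.6
unit frame -0.03823828025479695 -0.00014698594630595165 0.03477572092890001
```

View pics/w2.png

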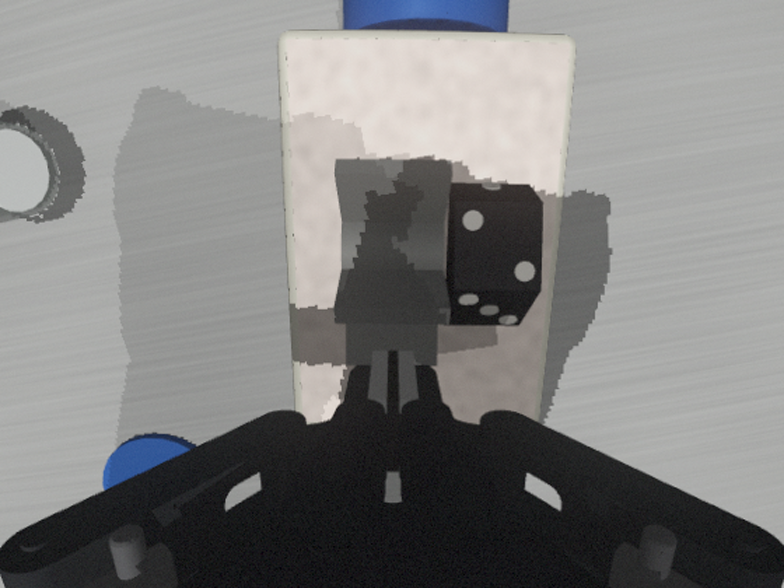

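Fingertip sits centred behind the lug at about (393,355) and clear of the drum. First stroke: 43 mm.

>>> {"fn": "send_rows", "kwargs": {
  "moves": [0.24,-0.043,-0.01,0,0,0,1,0.24,-0.043,-0.01,0,0,0,1,0.24,-0.043,-0.01,0,0,0,1,0.24,-0.043,-0.01,0,0,0,1,0.24,-0.043,-0.01,0,0,0,1,0.24,-0.043,-0.01,0,0,0,1,0.24,-0.043,-0.01,0,0,0,1,0,0,0,0,0,0,1]
}}

```text
time: 4.6
ee_pos: [0.4871, -0.1805, 0.0921]
tcp_rot: [-180.0, -0.0, -10.0]
wrist_force: [0.5, -0.7, -0.3]
opening: -0.0001
grasp_force: 0.0
```

```bash
python3 - <<'E'
from h import *
w=bot.camera("wrist"); w=bot.camera("wrist"); o=bot.get_obs()
d=o["ee_pos"]-[.482,-.180,.06]; a=-.177; print(o["wrist_force"],o["time"],"unit frame",d[0]*np.cos(a)+d[1]*np.sin(a),-d[0]*np.sin(a)+d[1]*np.cos(a),d[2])
overlay(w,"o2.png",np.array([.482,-.180]),-.177,2*np.pi/3,[180,20,420,290],2.2)
E
```

```text
[0.19667422 0.43891185 0.03760174] 4.7 unit frame 0.005059966706839596 0.0003303639463778928 0.03246845813204226
```

View pics/o2.png

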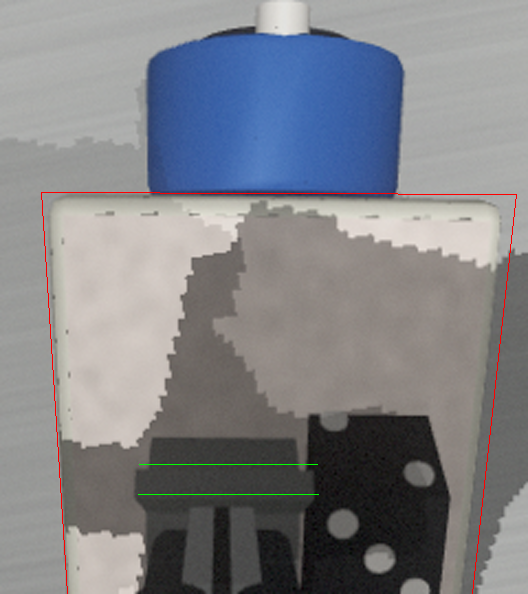

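The wheel now stands at about 118–120° (lug band at rows 470–502 against the model's 464–494), with no force. I lift off, go back, and set down behind the next lug.

>>> {"fn": "send_rows", "kwargs": {
  "moves": [-0.2,0.035,0,0,0,0,1,0,0,1,0,0,0,1,0,0,0,0,0,0,1,-0.83,0.15,0,0,0,0,1,-0.83,0.15,0,0,0,0,1,0,0,0,0,0,0,1,0,0,-0.97,0,0,0,1,0,0,0,0,0,0,1]
}}

```text
time: 5.7
ee_pos: [0.4395, -0.1718, 0.0914]
tcp_rot: [-180.0, 0.1, -10.0]
wrist_force: [0.1, -0.7, 0.2]
opening: 0.0001
grasp_force: 0.0
```

```bash
python3 - <<'E'
from h import *
for i in range(3): w=bot.camera("wrist")
o=bot.get_obs()
d=o["ee_pos"]-[.482,-.180,.06]; a=-.177; print(o["wrist_force"],o["time"],"unit frame",d[0]*np.cos(a)+d[1]*np.sin(a),-d[0]*np.sin(a)+d[1]*np.cos(a),d[2])
overlay(w,"o3.png",np.array([.482,-.180]),-.177,2*np.pi/3,[180,20,420,290],2.2)
E
```

```text
[-0.15250401 -1.08282967  0.10277573] 5.85 unit frame -0.0422539678400936 0.0003140498449457187 0.03357504516919034
```

View pics/o3.png

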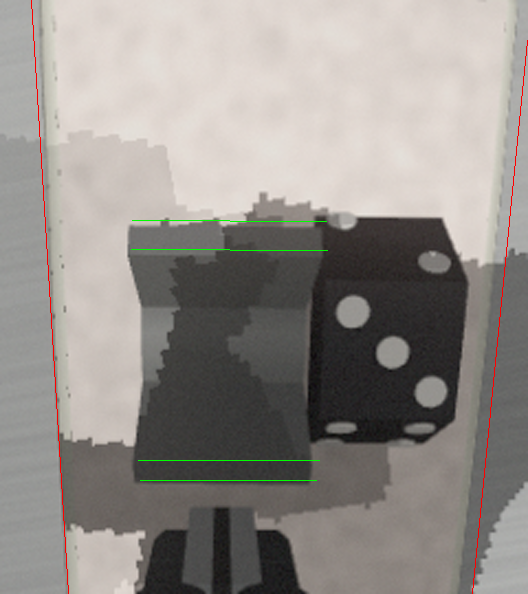

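The lug tips lie at rows 226–254 against the model's 220–249, so the wheel is about 1.4° short. The second stroke gets 1 mm more.

>>> {"fn": "send_rows", "kwargs": {
  "moves": [0.27,-0.048,-0.006,0,0,0,1,0.27,-0.048,-0.006,0,0,0,1,0.27,-0.048,-0.006,0,0,0,1,0.27,-0.048,-0.006,0,0,0,1,0.27,-0.048,-0.006,0,0,0,1,0.27,-0.048,-0.006,0,0,0,1,0.27,-0.048,-0.006,0,0,0,1,0,0,0,0,0,0,1]
}}

```text
time: 6.85
ee_pos: [0.4879, -0.1805, 0.0917]
tcp_rot: [-180.0, -0.0, -10.0]
wrist_force: [-0.8, -0.4, -1.0]
opening: 0.0001
grasp_force: 0.0
```

```bash
python3 - <<'E'
from h import *
for i in range(3): w=bot.camera("wrist")
o=bot.get_obs()
d=o["ee_pos"]-[.482,-.180,.06]; a=-.177; print(o["wrist_force"],o["time"],"unit frame",d[0]*np.cos(a)+d[1]*np.sin(a),-d[0]*np.sin(a)+d[1]*np.cos(a),d[2])
E
```

```text
[-0.59800855  0.38549507  0.09448756] 7.0 unit frame 0.005693887459624556 0.0004355787850797619 0.032254649642304706
```

>>> {"fn": "send_rows", "kwargs": {
  "moves": [-0.2,0.035,0,0,0,0,1,0,0,1,0,0,0,1,0,0,0,0,0,0,1,-0.83,0.15,0,0,0,0,1,-0.83,0.15,0,0,0,0,1,0,0,1,0,0,0,1,0,0,0,0,0,0,1]
}}

```text
time: 7.88
ee_pos: [0.4412, -0.1724, 0.143]
tcp_rot: [180.0, -0.2, -10.1]
wrist_force: [-0.2, -0.2, -0.8]
opening: -0.0001
grasp_force: 0.0
```

```bash
python3 - <<'E'
from h import *
for i in range(3): w=bot.camera("wrist")
o=bot.get_obs(); print(o["wrist_force"],o["time"],o["ee_pos"])
overlay(w,"o4.png",np.array([.482,-.180]),-.177,np.pi,[190,20,400,240],2.5)
E
```

```text
[ 0.30478247 -0.24199834  1.10411985] 8.025 [ 0.44054197 -0.17206331  0.14102923]
```

View pics/o4.png

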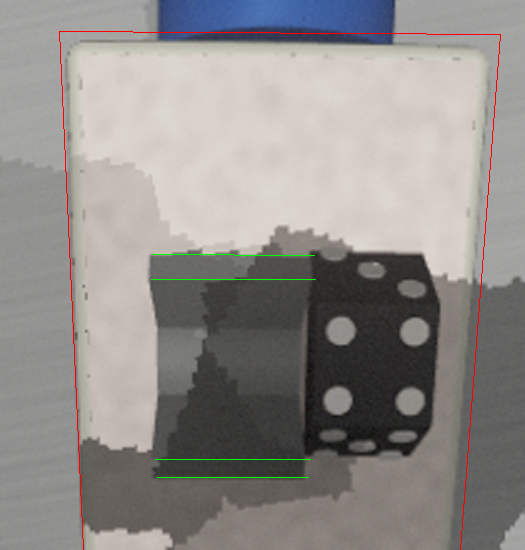

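The four-dot face is on top, and the far and near lug tips both lie on the q = π model lines (rows 255/279 and 459/477). The fingertip is clear of the wheel.

```bash
python3 -c "
from workcell import bot
print(bot.job_done())"
```

```text
the job is handed in; nothing more can be done
None
```

The pump unit's wheel now has the four-dot face on top, matching the wanted setting in the last wrist picture to within a degree or two; the twin's wheel was not touched, and the job is handed in after about 8 s of robot time.

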